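# Chock the tin on the sloping rack

## Robot

A 6-joint arm with a two-finger parallel gripper is mounted at the origin on a cart in front of the work surface, level with it; the furniture and walls round the work are solid. World frame = base frame: x ahead of the robot, y to its left, z up, the work surface at z = 0. Lengths are in m, angles in rad, forces in N, time in s.
With the tool pointing down it reaches from about 0.35 to 0.775 m from the base axis. Payload 7.3 kg.
Tool frame: the origin (TCP) lies at the very end of the fingers, on their centre line; the grasp point (between the pads) lies grip_depth behind it (grip_depth is the distance from the TCP to the grasp point, in m); z points along the fingers, y is the direction in which the jaws open and shut (so a half turn about z gives the same grasp; the last joint's range is limited). The gripper opens to 92 mm and grips with 3 to 60 N. Pads are 19 mm wide; open, the fingers measure 130 mm over their backs; the gripper's body (75 mm by 190 mm) begins 47 mm behind the grasp point.
Start: joints at [-1.394, 0.342, 1.524, -0, 1.275, -0.146], TCP at [0.167, -0.498, 0.227] pointing down, gripper open.
Joint ranges: [-2.53, 2.53], [-0.77, 2.02], [0.04, 2.7], [-1, 4.14], [0.28, 2.66], [-3.11, 3.11]. Speed limits (rad/s): [2.57, 2.57, 3.14, 3.14, 3.14, 3.14].

## Interface

Orientations are given as a unit quaternion [w, x, y, z].
In Python, from rig import state, grab_frame, calibration, sign_off, grip_depth gives the robot as it stands.
- The arm moves only by the tool send_rows, never from a script. Its argument "increments" is a list of rows, each a list of 3 entries, a list of its own where there are three numbers: the shift along the world's x, y, z in mm, then the turn about the world's z in rad, then the opening, from 0 (shut) to 1 (fully open). A call has 1 to 5 rows; each row is the pose to reach, as a shift and turn from the pose measured when the call began; what a row does not reach only later rows make up. A row lasts 1/12 s, in which the tool goes at most 41.7 mm and 7.16 degrees, less where a joint would pass 70% of its speed; a pose out of reach is approached as far as the arm can. A call with a gripper value outside its range is refused whole. The fingers move at their own pace and stop on an object; "squeeze" is the grip in N (left out, the last holds). Time passes only in rows, so rows that repeat a pose let the fingers close. It gives the time, the measured TCP pose, the force and the opening at its end, in the units of the state.
- state(): the state, without advancing time (a new reading comes with each control period).
- grab_frame(name): name is "scene" or "top" or "wrist"; returns (picture, depth): 480x640x3 uint8, red, green, blue; 480x640 float32, m along the optical axis (not along the pixel's ray), 0 where there is no reading.
- calibration(name): a dict with "intrinsics" (3x3 intrinsics, pixels), "position" and "orientation" of the camera in the world. Camera axes: x right, y down, z forward; pixel columns grow to the right and rows downward; lengths in m; the calibration is good to about 2 mm. A picture is of the moment at which its call begins: read the wrist's pose just before it. calibration takes no time and is no camera call; for the wrist camera it gives the pose at the moment of the call.
- sign_off(): hands the job in, once; it reports no verdict.
The state is a dict: "time_s": time; "q": joint angles; "dq": joint speeds; "tau": joint torques, N m; "position": TCP position; "eef_rot": TCP orientation; "wrist_force": force on the tool from outside, world axes, zero at the start; "torque": the same for the moment, N m; "width": finger opening in m.
Only numpy, scipy, OpenCV 4.12 (cv2) and the standard library are available. Lean on these libraries where they do the work, as an engineer would, in place of code of your own. Each camera call takes 0.05 s, during which the arm holds its last target. There are 200 camera calls.

## Task

A tin lies on the sloping rack, kept from rolling only by the steel stop arm. Pick up the loose wooden wedge and push it up the slope, thin end first and below the arm, under the low side of the tin until the tin backs on to the sprung rubber buffer; press it home gently, about 9 N on the wedge for half a second and never more than 12 N, and let go. Then swing the stop arm open as far as it goes, so that the wedge alone holds the tin by the buffer; do not touch the tin with the gripper, and leave everything else in its place.

Things in the scene. Friction and masses are not known exactly. Their poses are not given: they have to be found in the camera images.
- rack: Sloping wooden rack, board 140x370 mm. Origin on the worktop; +y level, uphill; +x across. The board rises 0.15 rad towards +y, its top 45 mm above the origin; along the slope from there it spans -190 to +180 mm. Lane centred on x=0: cheeks 66 mm apart, 30 mm high, +45 to +133 mm, then a back wall with a sprung rubber buffer (12 N/mm, 6 mm travel), set anywhere from 6 to 28 mm behind the tin.
- chock_center (a point): Centre (half-way up) of the loose wooden wedge: 140 long, 40 wide, 28 mm high, 0.17 kg, lying flat on the worktop at the start. +y along its length to the thin end (70 mm from the centre), +x across, +z up. Its face rises at 40 degrees from the 2 mm front edge to full height 31 mm behind it; the other 109 mm is a plain block to grip across its 40 mm width.
- tin_center (a point): Centre of the closed tin lying across the rack: 75 mm diameter, 58 mm long, about 0.25 kg. Its z axis is the tin's axis, along the rack's x. It leans on the stop arm and rolls downhill if nothing holds it.
- stop_arm (a joint): Angle of the stop arm, rad: 0 closed across the lane, 1.4 its end stop, swung open downhill. Stiff hinge (0.12 N m friction), stays where left, axis square to the board. A 10 mm steel bar; its underside 41 mm above the board, so that the wedge passes below it.
- stop_knob (a point): On the axis of the upright black knob (16 mm diameter) at the free end of the stop arm, 70 mm above the board's plane; the knob stands from 43 to 87 mm above it, outside the board's near edge.
- stop_pivot (a point): On the hinge axis of the stop arm, 70 mm above the board's plane. The knob opens round it at 145 mm radius, first downhill, then in over the board (counter-clockwise from above).
- salt_shaker: Bystander: glass and metal salt shaker, 44 mm wide, 90 mm tall. Origin at the centre of its underside.
- small_tin: Bystander: small upright food tin, 57 mm wide, 72 mm tall. Origin at the centre of its underside.
- espresso_cup: Bystander: white cup with a handle, 62x88x50 mm. Origin at the centre of its underside.
- match_box: Bystander: match box, 36x53x15 mm. Origin at the centre of its underside.
- tea_light: Bystander: candle in a low metal cup, 38 mm wide, 15 mm tall. Origin at the centre of its underside.
- spice_jar: Bystander: spice jar with a dark cap, 44 mm wide, 96 mm tall. Origin at the centre of its underside.
- herb_jar: Bystander: herb jar with a cap, 45 mm wide, 109 mm tall. Origin at the centre of its underside.
Things that resemble listed ones, but are neither listed nor needed, are in the scene too. What is shaped like the part that bears tin_center but orange is not meant.

How it is judged:
By the outcome, as a careful person would: the job done as asked, in the order asked, and still so for the second after the job is handed in, with the robot touching nothing.
It also fails if it takes over 70 s, if anything falls off the work surface, if the arm or the gripper's body presses on something with over 40 N, if the wrist force passes 120 N, or if a joint passes its speed limit or range.

## Working session

There is one attempt and no reset: what is moved stays moved. The work goes in short steps, Python scripts to look and compute and a tool call to move; the robot and the scene stay as the last step left them, time stands still between calls to the robot, and variables do not carry over. Pictures are saved under pics/ and viewed, about 8 in all and at most 12, crops included, and the job is handed in when it is done.

Besides the shell and the picture viewer there is one more tool, called after "Call:" as name([rows], argument=value, ...), one row to a line, values as JSON. send_rows: Moves the arm, as the interface text tells. Its arguments: {"type":"object","properties":{"increments":{"type":"array"},"squeeze":{"type":"number"}},"required":["increments"]}

```bash
ls; mkdir -p pics; cat > h.py <<'E'
import numpy as np, cv2
from scipy.spatial.transform import Rotation as R
from rig import *
def q2R(q): return R.from_quat([q[1],q[2],q[3],q[0]]).as_matrix()
def grab(name):
    c=calibration(name); im,d=grab_frame(name)
    np.savez('/tmp/%s.npz'%name,im=im,d=d,K=c['intrinsics'],p=c['position'],q=c['orientation'])
    return load(name)
class V: pass
def load(name):
    z=np.load('/tmp/%s.npz'%name); v=V(); v.im=z['im'];v.d=z['d'];v.K=z['K'];v.p=z['p'];v.R=q2R(z['q']); return v
def ray(v,u,w):
    return v.R@(np.linalg.inv(v.K)@np.array([u,w,1.0]))
def onz(v,u,w,z):
    r=ray(v,u,w); return v.p+r*(z-v.p[2])/r[2]
def pts(v):
    h,w=v.d.shape; U,W=np.meshgrid(np.arange(w),np.arange(h))
    r=np.stack([U,W,np.ones_like(U)],-1)@np.linalg.inv(v.K).T
    return (r*v.d[...,None])@v.R.T+v.p
def save(v,f): cv2.imwrite('pics/'+f,v.im[...,::-1])
E
python3 - <<'E'
from h import *
print(state(),grip_depth)
for n in ("scene","top"):
    v=grab(n); save(v,n+'0.png'); print(n,v.p,v.R.tolist(),v.K.tolist())
E
```

```text
pics
{'time_s': 0.0, 'q': array([-1.39398762e+00,  3.42724806e-01,  1.52501772e+00, -2.00680163e-05,
        1.27541874e+00, -1.46028658e-01]), 'dq': array([-0.00166921,  0.00058558,  0.00088693,  0.00156832, -0.00056182,
        0.00106358]), 'tau': array([-2.60078123e-03, -4.31249964e+01, -2.44226450e+01,  7.14260526e-02,
        5.58605546e-02, -1.40630409e-04]), 'position': array([ 0.16648796, -0.49746465,  0.22604365]), 'eef_rot': array([-7.84063899e-04,  9.86999494e-01,  1.60721448e-01, -2.16660159e-05]), 'wrist_force': array([-0.16452122, -0.10715343, -0.17797123]), 'torque': array([-3.54143921e-05,  8.63723727e-03, -2.15611217e-02]), 'width': 0.09164229244518604} 0.0188
scene [-0.11498735  0.62590285  0.90815072] [[-0.6455980296752775, -0.5210396767729897, 0.5583196569239688], [-0.763668976551318, 0.43703642373927076, -0.47519349593428917], [0.0035886393608411393, -0.7331553856812942, -0.6800516907662613]] [[433.3932478052539, 0.0, 323.8837577751154], [0.0, 433.3932478052539, 236.99090227006974], [0.0, 0.0, 1.0]]
top [0.28176865 0.0643195  1.64572908] [[0.011298621470127, -0.9834375277944045, 0.18089491446280342], [-0.9999329749202677, -0.011569381047466801, -0.00044168912402740845], [0.0025272158551562923, -0.1808777994885185, -0.9835023308727912]] [[582.3370135180543, 0.0, 321.5332371018798], [0.0, 582.3370135180543, 240.5748800680315], [0.0, 0.0, 1.0]]
```

View pics/scene0.png

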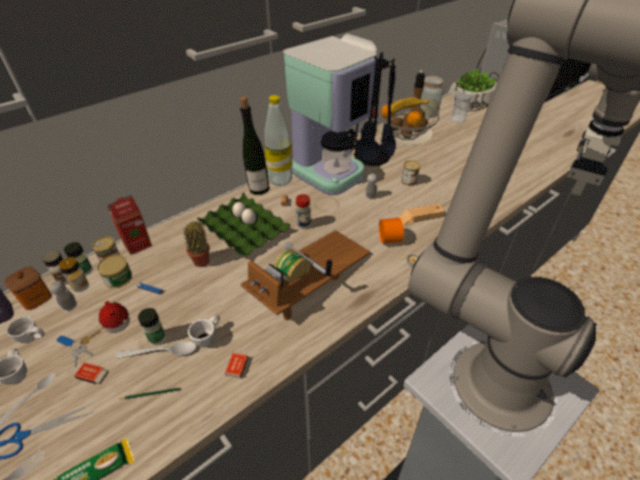

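View pics/top0.png

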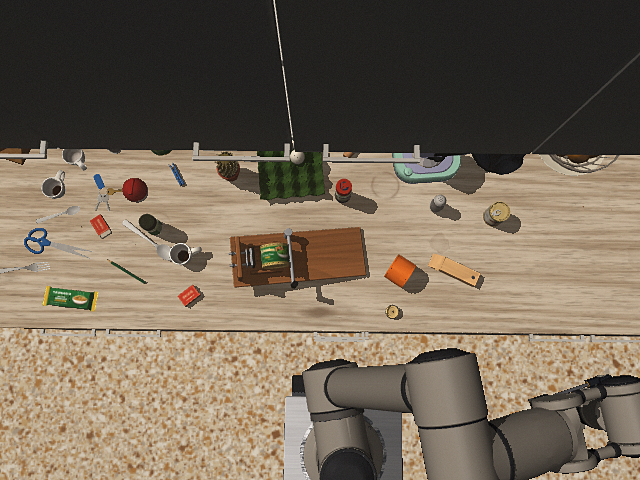

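The scene view shows the rack (305,270) with a green/yellow tin (291,265), the wedge at (425,213) and an orange lying cylinder (391,230), which is the decoy. In the top view, the rack is at (300,258), tin (272,255), stop arm (291,260) with knob (294,284), wedge (456,270), orange decoy (401,271).
Candidates: wedge = wooden block, top (456,270), nothing else like it. Tin = green one on the rack at (272,255); orange cylinder (401,271) and upright tin (497,212) are not it.

```bash
python3 - <<'E'
from h import *
t=load('top'); s=load('scene')
a=cv2.resize(t.im[215:310,220:500],None,fx=2.8,fy=2.8,interpolation=cv2.INTER_CUBIC)
b=cv2.resize(s.im[180:330,230:460],None,fx=2.2,fy=2.2,interpolation=cv2.INTER_CUBIC)
c=np.zeros((600,800,3),np.uint8); c[:a.shape[0],:a.shape[1]]=a; h=min(b.shape[0],600-a.shape[0]); c[a.shape[0]:a.shape[0]+h,:b.shape[1]]=b[:h]
cv2.imwrite('pics/crop1.png',c[...,::-1])
P=pts(t)
for (u,w) in [(456,270),(440,264),(470,277),(330,255),(272,255),(294,284),(288,233),(350,240),(350,270),(401,271),(240,250)]:
    print((u,w),np.round(P[w,u]*1000,0))
E
```

```text
(456, 270) [ 499. -313.   32.]
(440, 264) [ 517. -271.   23.]
(470, 277) [ 479. -349.   40.]
(330, 255) [537.  39.  36.]
(272, 255) [520. 194. 130.]
(294, 284) [443. 134. 139.]
(288, 233) [586. 155. 101.]
(350, 240) [584. -17.  19.]
(350, 270) [497. -17.  25.]
(401, 271) [ 489. -153.   79.]
(240, 250) [530. 276. 146.]
```

View pics/crop1.png

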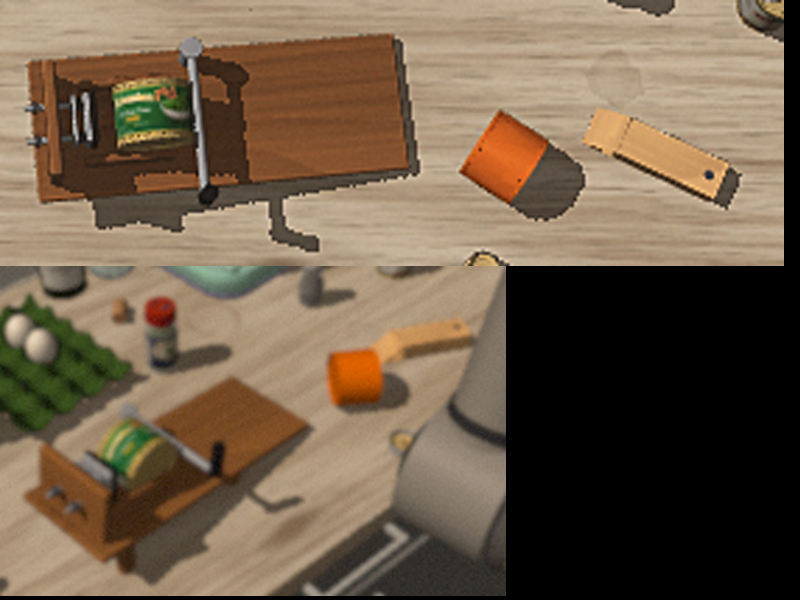

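The crop confirms the choice. The wedge (top at crop (590,125)–(735,190)) has its thin end at the left, pointing to world +y. The rack's green tin leans on the steel arm, with the black knob at crop (207,195) and the pivot at (190,48). The orange cylinder is the decoy. I'm moving above the wedge for a wrist view.

Call:
send_rows([
  [[33, 18, 15], 0.12, 1],
  [[66, 36, 30], 0.24, 1],
  [[99, 54, 45], 0.36, 1],
  [[132, 72, 60], 0.48, 1],
  [[165, 90, 75], 0.6, 1],
])

```text
time_s: 0.52
position: [0.3327, -0.4063, 0.3016]
eef_rot: [-0.001, 0.894, 0.448, -0.0]
wrist_force: [0.9, -0.6, -0.5]
width: 0.0916
```

Call:
send_rows([
  [[35, 18, 0], 0.1, 1],
  [[70, 36, 0], 0.15, 1],
  [[100, 54, 0], 0.15, 1],
  [[130, 72, 0], 0.15, 1],
  [[130, 72, 0], 0.15, 1],
])

```text
time_s: 0.93
position: [0.4669, -0.3304, 0.3007]
eef_rot: [-0.002, 0.857, 0.516, 0.001]
wrist_force: [-2.2, 0.0, -0.8]
width: 0.0919
```

```bash
python3 - <<'E'
from h import *
v=grab('wrist'); save(v,'w1.png'); print(v.p,v.R.round(3).tolist(),v.K[0,0]); s=state(); print(s['time_s'],s['position'],s['eef_rot'],s['q'])
E
```

```text
[ 0.50336943 -0.26478716  0.45846211] [[0.884, -0.449, -0.13], [-0.468, -0.85, -0.243], [-0.001, 0.275, -0.961]] 367.2566116050032
0.9833 [ 0.46472975 -0.33212382  0.30065085] [-1.72155636e-03  8.56945126e-01  5.15404718e-01 -2.52287566e-04] [-7.54902093e-01  3.88366238e-01  1.25172801e+00  4.48297674e-04
  1.50494944e+00 -2.67097578e-01]
```

View pics/w1.png

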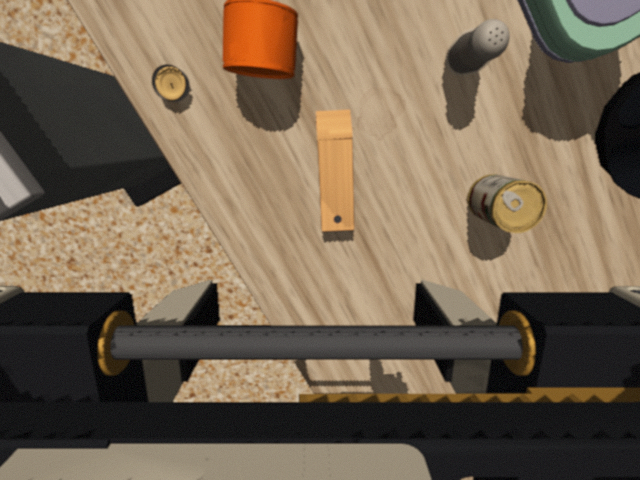

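The wrist view shows the wedge clearly: nose edge (316–350,110), ridge (318–352,139), back edge (322–353,231). The orange decoy is at (260,37).

```bash
python3 - <<'E'
from h import *
v=load('wrist')
c=v.im[100:245,300:370]; hsv=cv2.cvtColor(c,cv2.COLOR_RGB2HSV)
m=((hsv[...,1]>95)&(hsv[...,2]>120)&(hsv[...,0]<25)).astype(np.uint8)
m=cv2.morphologyEx(m,cv2.MORPH_OPEN,np.ones((3,3)))
cn=max(cv2.findContours(m,0,2)[0],key=cv2.contourArea); 
print(cv2.boxPoints(cv2.minAreaRect(cn))+[300,100], cv2.approxPolyDP(cn,2.5,True)[:,0]+[300,100])
for r in (0,8,20,38,45,60,80,100,120,130,134): 
    x=np.where(m[r])[0]; print(100+r, (x[0]+300,x[-1]+300) if len(x) else None)
E
```

```text
[[313.35910034 110.18203735]
 [351.06483459 108.29675293]
 [357.13964844 229.79302979]
 [319.43391418 231.67831421]] [[349 109]
 [315 111]
 [322 231]
 [353 230]
 [356 225]]
100 None
108 None
120 (np.int64(314), np.int64(351))
138 (np.int64(316), np.int64(352))
145 (np.int64(317), np.int64(352))
160 (np.int64(318), np.int64(352))
180 (np.int64(319), np.int64(353))
200 (np.int64(320), np.int64(354))
220 (np.int64(320), np.int64(354))
230 (np.int64(321), np.int64(353))
234 None
```

```bash
python3 - <<'E'
from h import *
v=load('wrist')
f=lambda u,w,z: (onz(v,u,w,z)*1000).round(1)
a=f(334.7,145,.028);b=f(337.2,220,.028); d=(a-b)[:2]; print(a,b,np.degrees(np.arctan2(d[1],d[0])))
print('back',f(337.5,231.5,.028),'nose',f(332.5,110,.002),'ridge',f(335,139,.028))
print('width',np.linalg.norm(f(318.5,180,.028)-f(353.5,180,.028)))
s=state();q=s['eef_rot'];Rm=q2R(q);print('tool x',np.degrees(np.arctan2(Rm[1,0],Rm[0,0])),'jaw',np.degrees(np.arctan2(Rm[1,1],Rm[0,1])),s['position']*1000)
E
```

```text
[ 517.  -282.8   28. ] [ 480.1 -361.7   28. ] 64.93541965857641
back [ 473.9 -374.6   28. ] nose [ 533.7 -247.4    2. ] ridge [ 520.3 -277.1   28. ]
width 40.70626487409524
tool x 62.049002330729856 jaw -27.95075076286325 [ 464.7297524  -332.12381956  300.65085318]
```

Call:
send_rows([
  [[10, -8, -40], 0.03, 1],
  [[21, -17, -80], 0.05, 1],
  [[21, -17, -120], 0.05, 1],
  [[21, -17, -160], 0.05, 1],
  [[21, -17, -200], 0.05, 1],
])

```text
time_s: 1.4
position: [0.4844, -0.3497, 0.0986]
eef_rot: [-0.002, 0.844, 0.536, -0.001]
wrist_force: [0.5, -0.4, -0.4]
width: 0.0916
```

Call:
send_rows([
  [[0, 0, -25], 0, 1],
  [[0, 0, -50], 0, 1],
  [[0, 0, -60], 0, 1],
  [[0, 0, -60], 0, 1],
  [[0, 0, -60], 0, 1],
])

```text
time_s: 1.82
position: [0.4842, -0.3503, 0.0391]
eef_rot: [-0.002, 0.844, 0.536, -0.001]
wrist_force: [-0.1, -0.4, 1.0]
width: 0.0916
```

```bash
cat >> h.py <<'E'
def st():
    s=state();Rm=q2R(s['eef_rot']);print('t',round(s['time_s'],2),'pos',(s['position']*1000).round(1),'yaw_x',np.degrees(np.arctan2(Rm[1,0],Rm[0,0])).round(2),'F',s['wrist_force'].round(2),'w',round(s['width']*1000,1),'q6',s['q'][5].round(2), 'tilt',np.degrees(np.arccos(-Rm[2,2])).round(2)); return s
E
python3 -c "
from h import *
st()"
```

```text
t 1.82 pos [ 484.2 -350.3   39.1] yaw_x 64.82 F [-0.07 -0.4   1.03] w 91.6 q6 -0.31 tilt 0.23
```

Call:
send_rows([
  [[1, 1, -20], 0, 1],
  [[2, 1, -35], 0, 1],
  [[2, 1, -35], 0, 0.35],
  [[2, 1, -35], 0, 0.35],
  [[2, 1, -35], 0, 0.35],
], squeeze=45)

```text
time_s: 2.23
position: [0.4871, -0.3503, 0.0062]
eef_rot: [-0.0, 0.844, 0.536, -0.0]
wrist_force: [0.0, -1.3, 0.9]
width: 0.0763
```

Call:
send_rows([
  [[0, 0, 0], 0, 0.3],
  [[0, 0, 0], 0, 0.3],
  [[0, 0, 0], 0, 0.3],
  [[0, 0, 0], 0, 0.3],
  [[0, 0, 0], 0, 0.3],
], squeeze=45)

```text
time_s: 2.65
position: [0.487, -0.3503, 0.0064]
eef_rot: [-0.0, 0.844, 0.536, -0.0]
wrist_force: [-1.1, -0.1, 0.1]
width: 0.0431
```

Call:
send_rows([
  [[0, 0, 0], 0, 0.25],
  [[0, 0, 0], 0, 0.25],
  [[0, 0, 5], 0, 0.25],
  [[0, 0, 15], 0, 0.25],
  [[0, 0, 30], 0, 0.25],
])

```text
time_s: 3.07
position: [0.4864, -0.3497, 0.036]
eef_rot: [-0.002, 0.844, 0.536, -0.001]
wrist_force: [0.0, 0.3, -2.2]
width: 0.0403
```

Call:
send_rows([
  [[0, 0, 40], 0, 0.25],
  [[0, 0, 80], 0, 0.25],
  [[0, 0, 120], 0, 0.25],
  [[0, 10, 160], 0.1, 0.25],
  [[5, 30, 180], 0.2, 0.25],
])

```text
time_s: 3.48
position: [0.4919, -0.3221, 0.2223]
eef_rot: [0.003, 0.786, 0.618, -0.0]
wrist_force: [1.6, -0.1, -0.6]
width: 0.0398
```

Call:
send_rows([
  [[5, 35, 10], 0.1, 0.25],
  [[10, 70, 20], 0.2, 0.25],
  [[20, 105, 30], 0.3, 0.25],
  [[25, 140, 40], 0.32, 0.25],
  [[30, 175, 40], 0.32, 0.25],
])

```text
time_s: 3.9
position: [0.5226, -0.1457, 0.2655]
eef_rot: [0.005, 0.677, 0.736, 0.001]
wrist_force: [1.6, -0.1, -1.4]
width: 0.0397
```

Call:
send_rows([
  [[0, 10, 0], 0, 0.25],
  [[0, 10, 0], 0, 0.25],
  [[0, 10, 0], 0, 0.25],
])

```text
time_s: 4.15
position: [0.5226, -0.1355, 0.2662]
eef_rot: [0.006, 0.676, 0.737, 0.001]
wrist_force: [-0.2, -0.6, -1.1]
width: 0.0398
```

```bash
python3 - <<'E'
from h import *
st(); v=grab('wrist'); save(v,'w2.png'); print(v.p)
E
```

```text
t 4.15 pos [ 522.6 -135.5  266.2] yaw_x 94.9 F [-0.22 -0.56 -1.1 ] w 39.8 q6 -0.48 tilt 0.66
[ 0.51600549 -0.05977137  0.42317991]
```

View pics/w2.png

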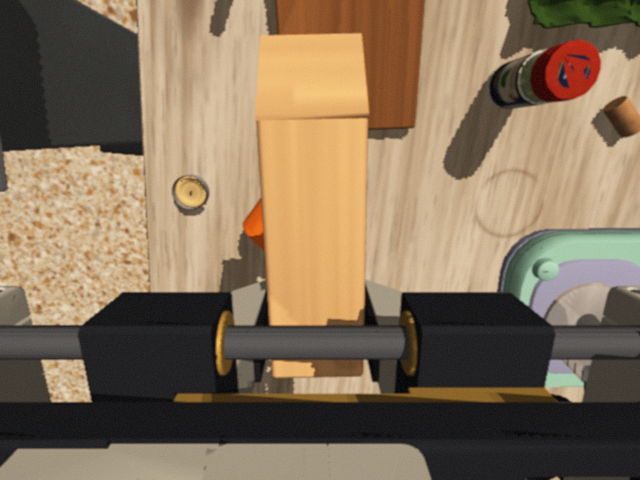

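The wedge is held straight (cols 258–368), and the rack's lower end is at (340,128). I'm moving aside for a clear view of the rack.

Call:
send_rows([
  [[-27, 33, 8], 0, 0.25],
  [[-54, 66, 16], 0, 0.25],
  [[-81, 99, 24], 0, 0.25],
  [[-108, 132, 30], 0, 0.25],
  [[-137, 165, 30], 0, 0.25],
])

```text
time_s: 4.62
position: [0.3904, 0.022, 0.2964]
eef_rot: [0.006, 0.678, 0.735, 0.001]
wrist_force: [0.6, 1.2, -0.8]
width: 0.0402
```

Call:
send_rows([
  [[0, 0, 0], 0, 0.25],
  [[0, 0, 0], 0, 0.25],
  [[0, 0, 0], 0, 0.25],
])

```text
time_s: 4.87
position: [0.3909, 0.0209, 0.2966]
eef_rot: [0.007, 0.678, 0.735, 0.001]
wrist_force: [-0.3, -0.3, -1.6]
width: 0.0396
```

```bash
python3 - <<'E'
from h import *
st(); v=grab('wrist'); save(v,'w3.png'); print(v.p)
E
```

```text
t 4.87 pos [390.9  20.9 296.6] yaw_x 94.57 F [-0.3  -0.25 -1.6 ] w 39.6 q6 -0.22 tilt 0.78
[0.38441874 0.0968348  0.45354519]
```

View pics/w3.png

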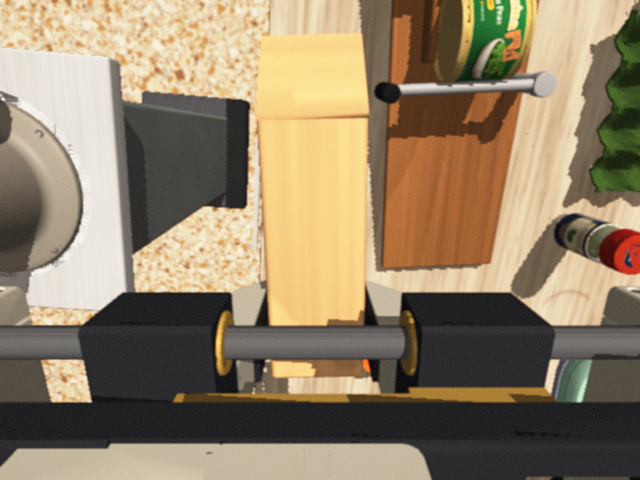

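```bash
python3 - <<'E'
from h import *
v=load('wrist'); t=load('top')
f=lambda v,u,w,z: (onz(v,u,w,z)*1000).round(1)
L=f(v,386,267,.0166);Rr=f(v,491,264,.0166); print('low corners wrist',L,Rr,np.linalg.norm(L-Rr))
# top view board mask
hsv=cv2.cvtColor(t.im,cv2.COLOR_RGB2HSV)
c=t.im[220:300,225:380]; h=hsv[220:300,225:380]
m=((h[...,0]<14)&(h[...,1]>120)&(h[...,2]<190)&(h[...,2]>50)).astype(np.uint8); m=cv2.morphologyEx(m,2,np.ones((3,3)))
for cc in (300,310,320,330,340,350,358): 
    x=np.where(m[:,cc-225])[0]; print(cc,x[0]+220,x[-1]+220,end='; ')
for rr in (235,240,245,255,262,270):
    x=np.where(m[rr-220])[0]; print('row',rr,x[0]+225,x[-1]+225,end='; ')
E
```

```text
low corners wrist [491.1 -60.1  16.6] [624.1 -45.9  16.6] 133.75589706626022
300 232 280; 310 231 279; 320 230 279; 330 230 277; 340 229 277; 350 228 276; 358 227 275; row 235 252 360; row 240 230 361; row 245 231 361; row 255 233 363; row 262 232 364; row 270 233 364;
```

```bash
cat > rack.py <<'E'
from h import *
from scipy.optimize import least_squares
T=np.tan(.15)
def cast(v,u,w,p,hgt=0.0):
    # intersect ray with plane parallel to board at perpendicular height hgt; returns rack coords (x, s along slope)
    psi=p[2]; ax=np.array([np.cos(psi),np.sin(psi),0]); ay=np.array([-np.sin(psi),np.cos(psi),0]); 
    al=ay*np.cos(.15)+np.array([0,0,np.sin(.15)]); n=np.cross(ax,al)
    O=np.array([p[0],p[1],.045]); r=ray(v,u,w)
    k=((O+n*hgt-v.p)@n)/(r@n); P=v.p+k*r
    return np.array([(P-O)@ax,(P-O)@al]), P
E
python3 - <<'E'
from rack import *
v=load('wrist');t=load('top')
h=cv2.cvtColor(v.im,cv2.COLOR_RGB2HSV)
m=((h[...,0]<14)&(h[...,1]>130)&(h[...,2]>60)).astype(np.uint8); m[:,:372]=0;m[:,540:]=0; m=cv2.morphologyEx(m,2,np.ones((3,3)))
Lp=[];Rp=[];Bp=[]
for r in range(120,256,8):
    x=np.where(m[r])[0]; Lp.append((x[0]-.5,r)); Rp.append((x[-1]+.5,r))
for c in range(395,486,10):
    x=np.where(m[150:290,c])[0]; Bp.append((c,150+x[-1]+.5))
print(Lp[::5],Rp[::5],Bp[::4])
obs=[(v,a,'L') for a in Lp]+[(v,a,'R') for a in Rp]+[(v,a,'B') for a in Bp]
tl={300:(232,280),310:(231,279),320:(230,279),330:(230,277),340:(229,277),350:(228,276)}
def res(p,o):
    out=[]
    for w,a,k in o:
        q,_=cast(w,a[0],a[1],p); out.append({'L':q[0]+.07,'R':q[0]-.07,'B':q[1]+.19}[k]*1000)
    return out
s=least_squares(res,[.55,.13,.1],args=(obs,),loss='soft_l1'); print('wrist fit',s.x,np.array(res(s.x,obs)).round(1)[::4])
ob2=[(t,(c,a[0]-.5),'R') for c,a in tl.items()]+[(t,(c,a[1]+.5),'L') for c,a in tl.items()]+[(t,(x+.5,y),'B') for x,y in ((361,245),(363,255),(364,262),(364,270))]
s2=least_squares(res,[.55,.13,.1],args=(ob2,),loss='soft_l1'); print('top fit',s2.x,np.array(res(s2.x,ob2)).round(1))
for p in (s.x,):
    for n,a,hh in (('knob',(387,92),.087),('pivot',(544,83),.051),('pivot',(544,83),.058)):
        print(n,cast(v,*a,p,hh))
p=s2.x
for n,a,hh in (('knob',(294,284.5),.087),('pivot',(288,232),.055)): print('top',n,cast(t,*a,p,hh))
E
```

```text
[(np.float64(387.5), 120), (np.float64(385.5), 160), (np.float64(383.5), 200), (np.float64(382.5), 240)] [(np.float64(516.5), 120), (np.float64(508.5), 160), (np.float64(501.5), 200), (np.float64(493.5), 240)] [(395, np.float64(267.5)), (435, np.float64(265.5)), (475, np.float64(263.5))]
wrist fit [0.53045942 0.13317503 0.12422803] [ 1.5  0.7  1.   1.3  0.3 -0.9 -1.1 -1.3 -1.5 -0.1  0.1]
top fit [0.53173179 0.13329616 0.11304178] [-1.3 -0.5  0.4 -1.6 -0.7  0.2  0.9  1.4 -0.9  2.3 -0.   0.4  1.4 -1.1
 -1.6  1.1]
knob (array([-0.08712306,  0.0232708 ]), array([0.44276764, 0.13231097, 0.13450063]))
pivot (array([0.06104754, 0.02250635]), array([0.58922344, 0.15525888, 0.09879063]))
pivot (array([0.05690501, 0.02291542]), array([0.58519233, 0.15410893, 0.10577316]))
top knob (array([-0.08842673,  0.02398303]), array([0.44266104, 0.13396576, 0.13460706]))
top pivot (array([0.05832717, 0.0231515 ]), array([0.58803162, 0.15445433, 0.10284213]))
```

Call:
send_rows([
  [[35, -3, -10], 0.02, 0.25],
  [[72, -6, -20], 0.038, 0.25],
  [[110, -9, -35], 0.038, 0.25],
  [[145, -9, -50], 0.038, 0.25],
  [[155, -9, -80], 0.038, 0.25],
])

```text
time_s: 5.33
position: [0.5527, 0.0092, 0.2164]
eef_rot: [0.009, 0.666, 0.746, 0.003]
wrist_force: [0.7, -0.2, -1.5]
width: 0.0396
```

Call:
send_rows([
  [[0, 0, -35], 0, 0.25],
  [[0, 0, -70], 0, 0.25],
  [[0, 0, -105], 0, 0.25],
  [[0, 0, -130], 0, 0.25],
  [[0, 0, -130], 0, 0.25],
])

```text
time_s: 5.75
position: [0.5495, 0.0079, 0.0799]
eef_rot: [0.004, 0.666, 0.746, -0.0]
wrist_force: [-1.5, -0.5, -2.6]
width: 0.0398
```

```bash
python3 -c "
from h import *
st()"
```

```text
t 5.75 pos [549.5   7.9  79.9] yaw_x 96.41 F [-1.46 -0.51 -2.59] w 39.8 q6 -0.23 tilt 0.51
```

Call:
send_rows([
  [[-4, 4, -10], 0.006, 0.25],
  [[-4, 4, -20], 0.006, 0.25],
  [[-4, 4, -26], 0.006, 0.25],
  [[-4, 4, -30], 0.006, 0.25],
  [[-4, 4, -34], 0.006, 0.25],
], squeeze=10)

```text
time_s: 6.17
position: [0.5464, 0.0112, 0.0466]
eef_rot: [0.005, 0.664, 0.747, -0.0]
wrist_force: [-0.7, -1.4, 0.1]
width: 0.0397
```

Call:
send_rows([
  [[0, 0, -3], 0, 0.25],
  [[0, 0, -6], 0, 0.25],
  [[0, 0, -9], 0, 0.25],
  [[0, 0, -9], 0, 0.25],
  [[0, 0, -9], 0, 0.25],
])

```text
time_s: 6.58
position: [0.5467, 0.0112, 0.0377]
eef_rot: [0.005, 0.664, 0.747, 0.0]
wrist_force: [-0.0, -0.3, -0.8]
width: 0.0399
```

```bash
python3 - <<'E'
from h import *
st(); 
v=grab('scene'); 
b=cv2.resize(v.im[160:330,230:440],None,fx=3.5,fy=3.5,interpolation=cv2.INTER_CUBIC); cv2.imwrite('pics/s2.png',b[...,::-1])
E
```

```text
t 6.58 pos [546.7  11.2  37.7] yaw_x 96.73 F [-0.04 -0.29 -0.84] w 39.9 q6 -0.23 tilt 0.63
```

View pics/s2.png

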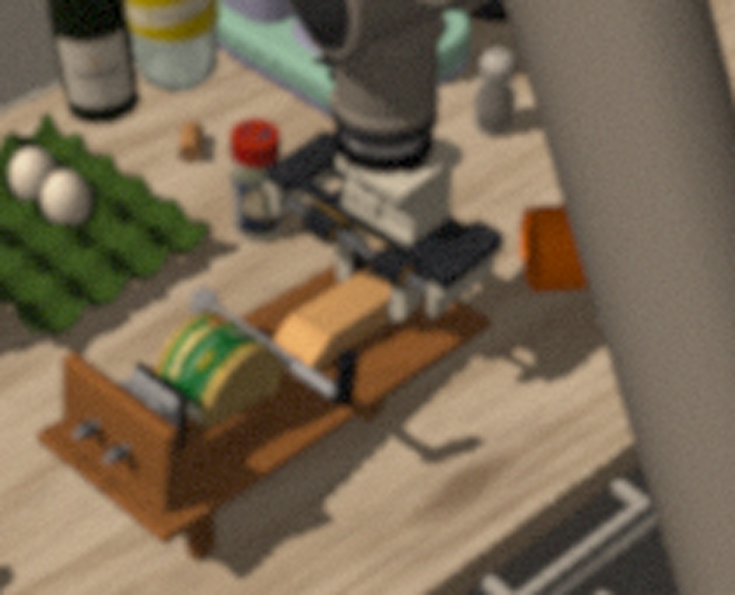

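The wedge sits on the board with its nose just below the arm, at crop (300,345). I'll release it so it seats flat, then regrip.

Call:
send_rows([
  [[0, 0, 0], 0, 0.6],
  [[0, 0, 0], 0, 0.6],
  [[0, 0, 0], 0, 0.6],
  [[0, 0, -1], 0, 0.6],
  [[0, 0, -1], 0, 0.6],
])

```text
time_s: 7.05
position: [0.5466, 0.0114, 0.0366]
eef_rot: [0.005, 0.664, 0.747, 0.0]
wrist_force: [-0.1, -0.2, -0.4]
width: 0.0549
```

Call:
send_rows([
  [[0, 0, 0], 0, 0.3],
  [[0, 0, 0], 0, 0.3],
  [[0, 0, 0], 0, 0.3],
  [[0, 0, 0], 0, 0.3],
  [[0, 0, 0], 0, 0.3],
], squeeze=25)

```text
time_s: 7.47
position: [0.5466, 0.0114, 0.0366]
eef_rot: [0.005, 0.664, 0.747, 0.0]
wrist_force: [-1.2, 0.5, 0.0]
width: 0.0396
```

Call:
send_rows([
  [[0, 0, 0], 0, 0.3],
  [[0, 0, 0], 0, 0.3],
  [[0, 0, 0], 0, 0.3],
])

```text
time_s: 7.72
position: [0.5466, 0.0114, 0.0366]
eef_rot: [0.005, 0.664, 0.747, 0.0]
wrist_force: [-0.1, 0.8, 0.0]
width: 0.0397
```

```bash
python3 -c "
from h import *
st()"
```

```text
t 7.72 pos [546.6  11.4  36.6] yaw_x 96.74 F [-0.07  0.81  0.05] w 39.7 q6 -0.23 tilt 0.61
```

```bash
python3 - <<'E'
from rack import *
t=load('top'); s=load('scene')
a=cv2.resize(t.im[232:288,228:298],None,fx=7,fy=7,interpolation=cv2.INTER_CUBIC)
b=cv2.resize(s.im[245:320,235:300],None,fx=6,fy=6,interpolation=cv2.INTER_CUBIC)[:600]
c=np.zeros((460,800,3),np.uint8); c[:392,:400]=a[:,:400]; c[:450,405:795]=b
cv2.imwrite('pics/z.png',c[...,::-1])
p=(.531,.1332,.118)
for hh in (0,.0375,.05): print(hh,[ (u,(cast(t,u,256,p,hh)[0]*1000).round(1)) for u in (246,250,254,258,262)])
E
```

```text
0 [(246, array([ 12.1, 138.3])), (250, array([ 11.2, 127.4])), (254, array([ 10.3, 116.5])), (258, array([  9.4, 105.6])), (262, array([ 8.5, 94.7]))]
0.0375 [(246, array([  5.8, 139.8])), (250, array([  4.9, 129.2])), (254, array([  4. , 118.5])), (258, array([  3.2, 107.9])), (262, array([ 2.3, 97.2]))]
0.05 [(246, array([  3.7, 140.3])), (250, array([  2.8, 129.7])), (254, array([  1.9, 119.2])), (258, array([  1.1, 108.6])), (262, array([ 0.2, 98. ]))]
```

View pics/z.png

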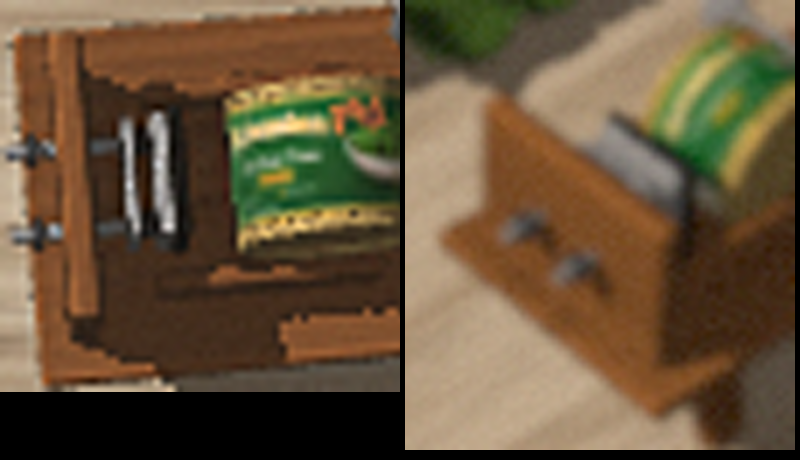

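The zoom shows the buffer's black face at zoom x≈187 and the tin's uphill edge at x≈230, so the gap is about 15 ± 3 mm. I'm sliding the wedge up the slope now.

Call:
send_rows([
  [[-1.3, 10.8, 1.6], 0, 0.3],
  [[-2.6, 21.6, 3.3], 0, 0.3],
  [[-3.8, 32.4, 4.9], 0, 0.3],
  [[-5.1, 43.2, 6.6], 0, 0.3],
  [[-5.8, 49.1, 7.5], 0, 0.3],
])

```text
time_s: 8.13
position: [0.5404, 0.0625, 0.0444]
eef_rot: [0.005, 0.664, 0.748, 0.0]
wrist_force: [0.3, -0.4, 0.2]
width: 0.0395
```

Call:
send_rows([
  [[-0.2, 2, 0.3], 0, 0.3],
  [[-0.5, 4, 0.6], 0, 0.3],
  [[-0.7, 6, 0.9], 0, 0.3],
  [[-0.9, 8, 1.2], 0, 0.3],
  [[-1.2, 10, 1.5], 0, 0.3],
])

```text
time_s: 8.55
position: [0.5393, 0.0723, 0.0459]
eef_rot: [0.005, 0.664, 0.748, 0.0]
wrist_force: [1.0, -2.2, -0.7]
width: 0.0396
```

```bash
python3 - <<'E'
from rack import *
st(); t=grab('top'); F=[]
for i in range(3): F.append(state()['wrist_force']); grab_frame('top')
print(np.round(F,2)); st()
a=cv2.resize(t.im[222:298,228:328],None,fx=7,fy=7,interpolation=cv2.INTER_CUBIC)
cv2.imwrite('pics/t3.png',a[...,::-1])
E
```

```text
t 8.55 pos [539.3  72.3  45.9] yaw_x 96.79 F [ 1.02 -2.16 -0.68] w 39.6 q6 -0.12 tilt 0.61
[[ 0.74 -0.31 -0.43]
 [-0.76 -0.81  0.28]
 [-1.04  0.25  0.43]]
t 8.75 pos [539.2  72.6  45.9] yaw_x 96.8 F [0.07 1.48 0.34] w 39.3 q6 -0.12 tilt 0.59
```

View pics/t3.png

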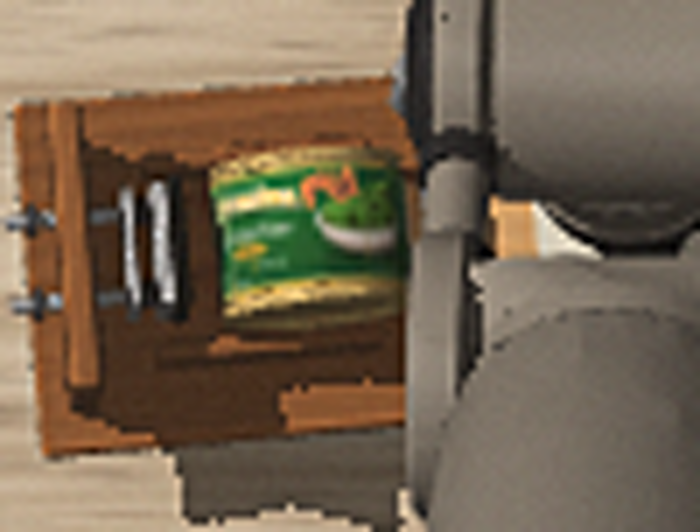

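The tin has rolled about 5 mm (edge now at zoom x≈216, buffer face at 187), so roughly 11 mm is left. I'll advance in smaller steps and track the edge numerically.

Call:
send_rows([
  [[-0.1, 1.2, 0.2], 0, 0.3],
  [[-0.3, 2.4, 0.4], 0, 0.3],
  [[-0.4, 3.6, 0.5], 0, 0.3],
  [[-0.6, 4.8, 0.7], 0, 0.3],
  [[-0.7, 6, 0.9], 0, 0.3],
])

```text
time_s: 9.17
position: [0.5385, 0.0786, 0.0469]
eef_rot: [0.005, 0.664, 0.748, 0.0]
wrist_force: [0.3, -1.6, -1.1]
width: 0.0403
```

```bash
cat > gap.py <<'E'
from rack import *
def edge(t):
    # subpixel tin uphill edge & buffer bright plate, rows of tin's middle
    S=cv2.cvtColor(t.im,cv2.COLOR_RGB2HSV).astype(float); G=t.im[...,1].astype(float)-t.im[...,0]
    out=[]
    for r in range(252,264):
        g=G[r,245:285]; i=np.argmax(g>15); 
        out.append(245+i-1+(15-g[i-1])/(g[i]-g[i-1]))
    return np.median(out)
def plate(t):
    V=t.im[252:262,240:262].astype(float).mean(2); return [ (np.argmin(np.diff(v))+240.5) for v in V]
if __name__=='__main__':
    F=[]
    for i in range(6): t=grab('top'); F.append(state()['wrist_force'])
    F=np.array(F); st(); print('F mean',F.mean(0).round(2),'along',(F@np.array([-.116,.982,.149])).round(2))
    print('tin edge px',edge(t),'plate px',plate(t)); s=load('top')
E
python3 gap.py
```

```text
t 9.47 pos [538.5  78.9  46.9] yaw_x 96.79 F [-0.34  0.7  -0.04] w 39.9 q6 -0.11 tilt 0.58
F mean [ 0.12 -0.18  0.62] along [-1.27 -0.46  0.3   0.02  0.09  0.72]
tin edge px 257.81558441558445 plate px [np.float64(251.5), np.float64(246.5), np.float64(246.5), np.float64(246.5), np.float64(246.5), np.float64(246.5), np.float64(246.5), np.float64(246.5), np.float64(246.5), np.float64(252.5)]
```

Call:
send_rows([
  [[-0.1, 0.5, 0.1], 0, 0.3],
  [[-0.1, 1, 0.15], 0, 0.3],
  [[-0.2, 1.5, 0.2], 0, 0.3],
  [[-0.2, 2, 0.3], 0, 0.3],
])

```text
time_s: 9.8
position: [0.5383, 0.0808, 0.0472]
eef_rot: [0.005, 0.664, 0.748, 0.0]
wrist_force: [-0.2, -1.8, -0.1]
width: 0.0396
```

```bash
python3 gap.py
```

```text
t 10.1 pos [538.3  80.9  47.2] yaw_x 96.79 F [ 1.09 -2.17 -0.11] w 39.9 q6 -0.1 tilt 0.58
F mean [ 0.15 -1.85 -0.05] along [-1.67 -0.96 -2.32 -2.18 -1.66 -2.27]
tin edge px 257.2553571428572 plate px [np.float64(246.5), np.float64(246.5), np.float64(246.5), np.float64(251.5), np.float64(246.5), np.float64(246.5), np.float64(246.5), np.float64(246.5), np.float64(246.5), np.float64(252.5)]
```

Call:
send_rows([
  [[0, 0.3, 0], 0, 0.3],
  [[-0.1, 0.6, 0.1], 0, 0.3],
  [[-0.1, 1, 0.15], 0, 0.3],
])

```text
time_s: 10.35
position: [0.5382, 0.0819, 0.0473]
eef_rot: [0.005, 0.664, 0.748, 0.001]
wrist_force: [0.2, -2.6, 1.2]
width: 0.0397
```

```bash
python3 gap.py
```

```text
t 10.65 pos [538.2  81.9  47.3] yaw_x 96.79 F [ 1.   -1.66  0.55] w 39.6 q6 -0.1 tilt 0.57
F mean [ 0.35 -1.97  0.01] along [-2.88 -1.83 -2.37 -1.89 -1.24 -1.66]
tin edge px 256.895 plate px [np.float64(251.5), np.float64(246.5), np.float64(246.5), np.float64(246.5), np.float64(246.5), np.float64(246.5), np.float64(246.5), np.float64(246.5), np.float64(246.5), np.float64(252.5)]
```

Call:
send_rows([
  [[0, 0.3, 0], 0, 0.3],
  [[-0.1, 0.6, 0.1], 0, 0.3],
  [[-0.1, 1, 0.15], 0, 0.3],
])

```text
time_s: 10.9
position: [0.5381, 0.083, 0.0475]
eef_rot: [0.005, 0.664, 0.748, 0.001]
wrist_force: [1.0, -3.1, 0.0]
width: 0.0398
```

```bash
python3 gap.py
```

```text
t 11.2 pos [538.1  83.   47.5] yaw_x 96.79 F [ 0.48 -2.33 -0.35] w 39.4 q6 -0.1 tilt 0.57
F mean [ 0.11 -2.13  0.04] along [-2.23 -2.02 -2.23 -1.56 -2.17 -2.4 ]
tin edge px 256.83333333333337 plate px [np.float64(251.5), np.float64(246.5), np.float64(246.5), np.float64(246.5), np.float64(246.5), np.float64(246.5), np.float64(246.5), np.float64(246.5), np.float64(246.5), np.float64(252.5)]
```

Call:
send_rows([
  [[0, 0.3, 0], 0, 0.3],
  [[-0.1, 0.6, 0.1], 0, 0.3],
  [[-0.1, 0.9, 0.13], 0, 0.3],
])

```text
time_s: 11.45
position: [0.538, 0.0836, 0.0476]
eef_rot: [0.005, 0.664, 0.748, 0.0]
wrist_force: [1.2, -4.4, -1.6]
width: 0.0399
```

```bash
python3 gap.py
```

```text
t 11.75 pos [538.   83.6  47.6] yaw_x 96.8 F [ 0.73 -5.73 -0.66] w 39.7 q6 -0.1 tilt 0.58
F mean [ 0.63 -4.97 -0.71] along [-4.45 -4.76 -5.92 -4.55 -4.86 -5.81]
tin edge px 256.758064516129 plate px [np.float64(246.5), np.float64(246.5), np.float64(251.5), np.float64(251.5), np.float64(246.5), np.float64(251.5), np.float64(246.5), np.float64(251.5), np.float64(246.5), np.float64(247.5)]
```

Call:
send_rows([
  [[0, 0.3, 0.05], 0, 0.3],
  [[-0.1, 0.45, 0.07], 0, 0.3],
  [[-0.1, 0.6, 0.09], 0, 0.3],
  [[-0.1, 0.7, 0.1], 0, 0.3],
])

```text
time_s: 12.08
position: [0.538, 0.0838, 0.0476]
eef_rot: [0.005, 0.664, 0.748, 0.0]
wrist_force: [-0.1, -6.4, -1.7]
width: 0.0392
```

```bash
python3 gap.py
```

```text
t 12.38 pos [538.   83.7  47.6] yaw_x 96.8 F [ 1.26 -6.02 -0.91] w 39.6 q6 -0.1 tilt 0.61
F mean [ 0.77 -6.42 -0.92] along [-6.54 -6.33 -6.8  -6.96 -6.36 -6.19]
tin edge px 256.25 plate px [np.float64(251.5), np.float64(246.5), np.float64(251.5), np.float64(251.5), np.float64(246.5), np.float64(251.5), np.float64(246.5), np.float64(251.5), np.float64(246.5), np.float64(247.5)]
```

Call:
send_rows([
  [[-0.1, 0.6, 0.09], 0, 0.3],
  [[-0.1, 0.8, 0.12], 0, 0.3],
  [[-0.1, 1.0, 0.15], 0, 0.3],
  [[-0.1, 1.0, 0.15], 0, 0.3],
  [[-0.1, 1.0, 0.15], 0, 0.3],
])

```text
time_s: 12.8
position: [0.538, 0.0839, 0.0477]
eef_rot: [0.006, 0.664, 0.748, -0.0]
wrist_force: [0.4, -8.0, -1.6]
width: 0.0399
```

```bash
python3 gap.py
```

```text
t 13.1 pos [538.   83.9  47.7] yaw_x 96.8 F [ 1.27 -7.46 -1.07] w 39.6 q6 -0.09 tilt 0.66
F mean [ 1.16 -7.81 -1.3 ] along [-8.08 -8.05 -8.06 -7.74 -8.42 -7.64]
tin edge px 256.25264270613104 plate px [np.float64(246.5), np.float64(246.5), np.float64(251.5), np.float64(251.5), np.float64(246.5), np.float64(251.5), np.float64(246.5), np.float64(251.5), np.float64(251.5), np.float64(247.5)]
```

Call:
send_rows([
  [[-0.1, 0.8, 0.12], 0, 0.3],
  [[-0.1, 1.0, 0.15], 0, 0.3],
  [[-0.1, 1.12, 0.17], 0, 0.3],
  [[-0.1, 1.12, 0.17], 0, 0.3],
  [[-0.1, 1.12, 0.17], 0, 0.3],
])

```text
time_s: 13.52
position: [0.5381, 0.0839, 0.0478]
eef_rot: [0.006, 0.664, 0.748, -0.001]
wrist_force: [0.8, -9.3, -0.8]
width: 0.0397
```

```bash
sed -i 's/range(6)/range(9)/' gap.py; python3 gap.py
```

```text
t 13.97 pos [538.   83.9  47.8] yaw_x 96.8 F [ 0.44 -9.5  -1.23] w 39.7 q6 -0.09 tilt 0.71
F mean [ 0.32 -8.97 -0.84] along [-8.98 -8.68 -8.99 -8.62 -8.47 -9.26 -8.6  -9.55 -9.56]
tin edge px 256.25735294117646 plate px [np.float64(246.5), np.float64(246.5), np.float64(251.5), np.float64(251.5), np.float64(246.5), np.float64(251.5), np.float64(246.5), np.float64(251.5), np.float64(251.5), np.float64(247.5)]
```

Held at a mean of 9.0 N (peak 9.6 N) for over 0.5 s. Letting go while keeping the target, then lifting away.

Call:
send_rows([
  [[-0.1, 1.1, 0.17], 0, 0.6],
  [[-0.1, 1.1, 0.17], 0, 0.6],
  [[-0.1, 1.1, 0.17], 0, 0.6],
  [[-0.1, 1.1, 0.17], 0, 0.6],
  [[-0.1, 1.1, 0.17], 0, 0.6],
])

```text
time_s: 14.38
position: [0.5379, 0.0854, 0.048]
eef_rot: [0.006, 0.664, 0.748, -0.001]
wrist_force: [-0.2, -0.7, 0.6]
width: 0.0548
```

Call:
send_rows([
  [[0, 0, 20], 0, 0.6],
  [[0, 0, 55], 0, 0.6],
  [[0, 0, 90], 0, 0.6],
  [[0, 0, 120], 0, 0.6],
  [[0, 0, 130], 0, 0.6],
])

```text
time_s: 14.8
position: [0.5399, 0.0857, 0.1829]
eef_rot: [0.009, 0.664, 0.748, 0.002]
wrist_force: [1.2, -0.7, 0.8]
width: 0.055
```

```bash
python3 gap.py
```

```text
t 15.25 pos [537.3  85.4 176.5] yaw_x 96.82 F [-0.25  0.25 -0.21] w 54.9 q6 -0.09 tilt 0.6
F mean [ 0.07 -0.25 -0.23] along [-0.8   0.21 -0.66 -0.4  -0.42  0.49 -0.93 -0.35  0.24]
tin edge px 256.8717948717949 plate px [np.float64(246.5), np.float64(246.5), np.float64(251.5), np.float64(246.5), np.float64(246.5), np.float64(251.5), np.float64(246.5), np.float64(251.5), np.float64(246.5), np.float64(247.5)]
```

Call:
send_rows([
  [[-2, 20, 20], 0, 0.6],
  [[-4, 45, 40], 0, 0.6],
  [[-6, 75, 55], 0, 0.6],
  [[-8, 100, 55], 0, 0.6],
  [[-8, 100, 55], 0, 0.6],
])

```text
time_s: 15.67
position: [0.5289, 0.1893, 0.2318]
eef_rot: [0.005, 0.663, 0.749, -0.001]
wrist_force: [-1.5, -0.4, 0.2]
width: 0.0552
```

Call:
send_rows([
  [[0, 0, 0], 0, 0.6],
  [[0, 0, 0], 0, 0.6],
])

```text
time_s: 15.83
position: [0.5285, 0.1893, 0.2309]
eef_rot: [0.004, 0.662, 0.749, -0.001]
wrist_force: [0.0, 0.2, 0.0]
width: 0.0554
```

```bash
python3 - <<'E'
from h import *
st(); v=grab('wrist'); save(v,'w4.png'); print(v.p)
E
```

```text
t 15.83 pos [528.5 189.3 230.9] yaw_x 97.05 F [0.02 0.15 0.02] w 55.4 q6 0.09 tilt 0.5
[0.51985766 0.26489974 0.38786021]
```

View pics/w4.png

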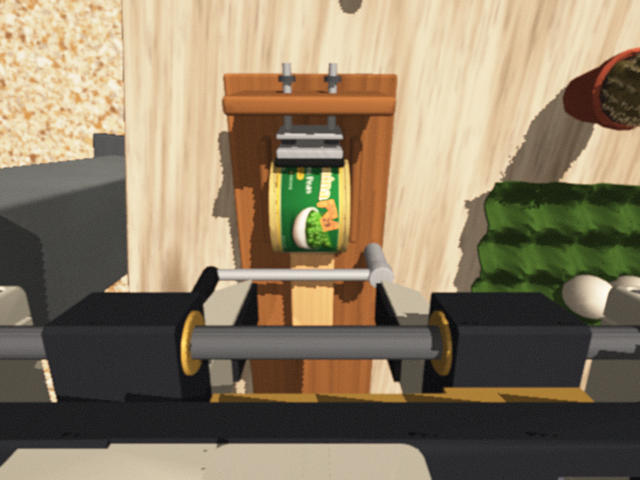

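The close wrist view shows the tin hard against the buffer (rows ~165), with no visible gap. The wedge is under its low side at (312,270), the bar is at row 274, and the knob is at (210,277). Now I'll compute the arc for the knob.

```bash
python3 - <<'E'
from rack import *
psi=.118; ax=np.array([np.cos(psi),np.sin(psi),0]); al=np.array([-np.sin(psi)*np.cos(.15),np.cos(psi)*np.cos(.15),np.sin(.15)]); n=np.cross(ax,al)
O=np.array([.531,.1332,.045])
for th in np.arange(0,1.61,.1):
    x=.0575-.145*np.cos(th); s=.0235-.145*np.sin(th)
    print(round(th,1),((O+ax*x+al*s+n*.056)*1000).round(1))
v=load('wrist'); print('knob w4',[cast(v,210,271,(O[0],O[1],psi),.087)[0]])
E
```

```text
0.0 [442.4 137.7 103.9]
0.1 [444.8 123.5 101.7]
0.2 [448.6 109.7  99.6]
0.3 [453.8  96.4  97.5]
0.4 [460.3  83.6  95.4]
0.5 [468.1  71.5  93.5]
0.6 [477.   60.3  91.6]
0.7 [487.1  50.   89.9]
0.8 [498.1  40.7  88.3]
0.9 [510.1  32.6  86.9]
1.0 [522.8  25.7  85.6]
1.1 [536.1  20.1  84.6]
1.2 [549.9  15.8  83.7]
1.3 [564.1  13.   83. ]
1.4 [578.5  11.5  82.5]
1.5 [593.   11.5  82.3]
1.6 [607.4  12.9  82.2]
knob w4 [array([-0.0709999 ,  0.04830735])]
```

Call:
send_rows([
  [[-17, -10, 0], -0.12, 0.6],
  [[-34, -20, 0], -0.24, 0.6],
  [[-51, -30, 0], -0.36, 0.6],
  [[-68, -42, 0], -0.48, 0.6],
  [[-86, -54, 0], -0.6, 0.6],
])

```text
time_s: 16.3
position: [0.4418, 0.1332, 0.2304]
eef_rot: [0.004, 0.856, 0.517, -0.003]
wrist_force: [0.2, -0.1, -0.2]
width: 0.055
```

Call:
send_rows([
  [[0, 0, 0], -0.12, 0.45],
  [[0, 0, -5], -0.24, 0.45],
  [[0, 0, -10], -0.36, 0.45],
  [[0, 0, -15], -0.48, 0.45],
  [[0, 0, -20], -0.6, 0.45],
])

```text
time_s: 16.72
position: [0.4417, 0.132, 0.2099]
eef_rot: [0.003, 0.972, 0.237, -0.004]
wrist_force: [-0.1, -0.2, 0.2]
width: 0.0413
```

Call:
send_rows([
  [[0, 0, -5], -0.12, 0.45],
  [[0, 0, -10], -0.24, 0.45],
  [[0, 0, -20], -0.36, 0.45],
  [[0, 0, -20], -0.37, 0.45],
  [[0, 0, -20], -0.37, 0.45],
])

```text
time_s: 17.13
position: [0.4414, 0.1311, 0.1895]
eef_rot: [0.002, 0.998, 0.055, -0.006]
wrist_force: [0.0, 0.1, 0.2]
width: 0.0412
```

```bash
python3 -c "
from h import *
st()"
```

```text
t 17.13 pos [441.4 131.1 189.5] yaw_x 6.26 F [0.02 0.09 0.22] w 41.2 q6 1.59 tilt 0.68
```

Call:
send_rows([
  [[1, 6.5, -15], 0.01, 0.45],
  [[1, 6.5, -40], 0.01, 0.45],
  [[1, 6.5, -65], 0.01, 0.45],
  [[1, 6.5, -83], 0.01, 0.45],
  [[1, 6.5, -85], 0.01, 0.45],
])

```text
time_s: 17.55
position: [0.4408, 0.137, 0.1021]
eef_rot: [0.002, 0.998, 0.061, -0.008]
wrist_force: [-0.5, -0.2, 0.5]
width: 0.0412
```

Call:
send_rows([
  [[0, 0, 0], 0, 0.28],
  [[0, 0, 0], 0, 0.28],
  [[0, 0, 0], 0, 0.28],
], squeeze=5)

```text
time_s: 17.8
position: [0.4416, 0.137, 0.1033]
eef_rot: [0.002, 0.998, 0.061, -0.007]
wrist_force: [-0.1, 0.7, 0.8]
width: 0.0274
```

```bash
python3 - <<'E'
from h import *
st()
v=grab('scene'); 
b=cv2.resize(v.im[200:320,240:380],None,fx=5,fy=5,interpolation=cv2.INTER_CUBIC); cv2.imwrite('pics/s3.png',b[...,::-1])
E
```

```text
t 17.8 pos [441.6 137.  103.3] yaw_x 7.04 F [-0.12  0.69  0.75] w 27.4 q6 1.59 tilt 0.85
```

View pics/s3.png

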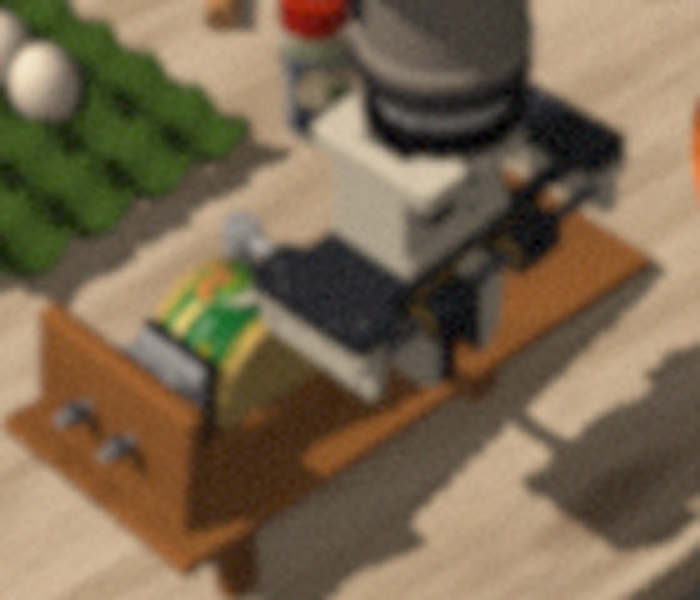

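The knob sits between the fingers (crop (455,330)), clear of tin and bar. Starting the swing.

Call:
send_rows([
  [[3.2, -13.5, -1.6], 0.1, 0.28],
  [[7, -27.3, -3.7], 0.2, 0.28],
  [[12.2, -40.6, -5.8], 0.3, 0.28],
  [[18.7, -53.4, -7.9], 0.4, 0.28],
  [[26.5, -65.5, -9.8], 0.5, 0.28],
])

```text
time_s: 18.27
position: [0.4686, 0.071, 0.0946]
eef_rot: [0.004, 0.951, 0.309, -0.005]
wrist_force: [-0.6, 0.4, 0.5]
width: 0.026
```

```bash
python3 -c "
from h import *
st()"
```

```text
t 18.27 pos [468.6  71.   94.6] yaw_x 36.0 F [-0.58  0.39  0.46] w 26.0 q6 0.95 tilt 0.78
```

Call:
send_rows([
  [[8.4, -10.7, -2.5], 0.1, 0.28],
  [[18.5, -21, -4.5], 0.2, 0.28],
  [[29.5, -30.3, -6.2], 0.3, 0.28],
  [[41.5, -38.4, -7.7], 0.4, 0.28],
  [[54.2, -45.3, -9], 0.5, 0.28],
])

```text
time_s: 18.68
position: [0.5233, 0.0251, 0.0864]
eef_rot: [0.006, 0.844, 0.537, -0.004]
wrist_force: [-1.1, 0.5, -0.0]
width: 0.0259
```

```bash
python3 - <<'E'
from h import *
st()
from gap import edge
t=grab('top'); print(edge(t))
E
```

```text
t 18.68 pos [523.3  25.1  86.4] yaw_x 64.94 F [-1.14  0.49 -0.01] w 25.9 q6 0.36 tilt 0.79
256.83333333333337
```

Call:
send_rows([
  [[12.8, -5, -1.8], 0.1, 0.28],
  [[26.6, -9.3, -2.7], 0.2, 0.28],
  [[40.8, -12.1, -3.4], 0.3, 0.28],
  [[52.3, -13.4, -3.9], 0.38, 0.28],
  [[52.3, -13.4, -3.9], 0.38, 0.28],
])

```text
time_s: 19.15
position: [0.5801, 0.0103, 0.0833]
eef_rot: [0.008, 0.725, 0.689, -0.001]
wrist_force: [-0.4, 0.5, 0.1]
width: 0.0257
```

```bash
python3 -c "
from h import *
st()"
```

```text
t 19.15 pos [580.1  10.3  83.3] yaw_x 87.04 F [-0.38  0.51  0.08] w 25.7 q6 -0.05 tilt 0.93
```

Call:
send_rows([
  [[1.2, 0, 0], 0.01, 0.28],
  [[2.4, 0, 0], 0.02, 0.28],
  [[3.6, 0, 0], 0.03, 0.28],
  [[4.8, 0, 0], 0.04, 0.28],
])

```text
time_s: 19.48
position: [0.5844, 0.0105, 0.0836]
eef_rot: [0.008, 0.711, 0.703, -0.001]
wrist_force: [-0.9, -0.3, 0.4]
width: 0.0255
```

Call:
send_rows([
  [[0.6, 0, 0], 0, 0.28],
  [[1.2, 0, 0], 0, 0.28],
  [[1.8, 0, 0], 0, 0.28],
])

```text
time_s: 19.73
position: [0.5861, 0.0105, 0.0837]
eef_rot: [0.008, 0.711, 0.703, -0.001]
wrist_force: [-1.1, -0.9, 0.7]
width: 0.0263
```

```bash
python3 -c "
from h import *
st()"
```

```text
t 19.73 pos [586.1  10.5  83.7] yaw_x 89.31 F [-1.13 -0.85  0.65] w 26.3 q6 -0.09 tilt 0.93
```

Call:
send_rows([
  [[0.6, 0, 0], 0, 0.28],
  [[1.2, 0, 0], 0, 0.28],
  [[1.8, 0.1, 0], 0, 0.28],
])

```text
time_s: 19.98
position: [0.5865, 0.0105, 0.0835]
eef_rot: [0.007, 0.711, 0.703, -0.002]
wrist_force: [-7.3, -1.2, 4.2]
width: 0.0261
```

Call:
send_rows([
  [[0.6, 0, 0], 0, 0.28],
  [[1.2, 0, 0], 0, 0.28],
])

```text
time_s: 20.15
position: [0.5865, 0.0104, 0.0834]
eef_rot: [0.006, 0.711, 0.703, -0.003]
wrist_force: [-8.5, -0.9, 5.3]
width: 0.0256
```

```bash
python3 -c "
from h import *
F=[]
for i in range(3): grab_frame('top'); F.append(state()['wrist_force'])
print(np.mean(F,0)); st()"
```

```text
[-6.4020484  -1.27264704  4.22747326]
t 20.3 pos [586.5  10.5  83.4] yaw_x 89.32 F [-6.26 -1.57  4.62] w 25.9 q6 -0.09 tilt 0.76
```

The end stop is reached (about 8 N). Backing off, opening, lifting clear.

Call:
send_rows([
  [[-2, 0, 0], 0, 0.4],
  [[-4, 0, 0], 0, 0.45],
  [[-4, 0, 0], 0, 0.45],
  [[-4, 0, 0], 0, 0.45],
])

```text
time_s: 20.63
position: [0.5829, 0.0105, 0.0835]
eef_rot: [0.006, 0.711, 0.703, -0.003]
wrist_force: [0.1, -0.1, -0.3]
width: 0.0409
```

Call:
send_rows([
  [[0, 0, 15], 0, 0.45],
  [[0, 0, 45], 0, 0.45],
  [[0, 0, 80], 0, 0.45],
  [[0, 0, 120], 0, 0.45],
  [[0, 0, 150], 0, 0.45],
])

```text
time_s: 21.05
position: [0.5837, 0.0105, 0.2368]
eef_rot: [0.008, 0.711, 0.703, -0.001]
wrist_force: [1.3, -0.7, -0.0]
width: 0.0411
```

Call:
send_rows([
  [[-15, -40, 5], 0, 0.45],
  [[-35, -75, 10], 0, 0.45],
  [[-55, -110, 15], 0, 0.45],
  [[-70, -145, 15], 0, 0.45],
  [[-85, -180, 15], 0, 0.45],
])

```text
time_s: 21.47
position: [0.498, -0.1709, 0.2525]
eef_rot: [0.009, 0.711, 0.703, -0.001]
wrist_force: [0.8, -1.2, 0.5]
width: 0.0416
```

Call:
send_rows([
  [[-10, -35, 5], 0, 0.45],
  [[-20, -75, 5], 0, 0.45],
  [[-30, -110, 5], 0, 0.45],
  [[-40, -120, 5], 0, 0.45],
  [[-40, -120, 5], 0, 0.45],
])

```text
time_s: 21.88
position: [0.4565, -0.294, 0.2574]
eef_rot: [0.009, 0.713, 0.701, -0.001]
wrist_force: [0.1, 0.6, -0.4]
width: 0.0417
```

```bash
python3 - <<'E'
from gap import *
st(); t=grab('top'); s=grab('scene'); print(edge(t))
a=cv2.resize(t.im[222:298,228:378],None,fx=4,fy=4,interpolation=cv2.INTER_CUBIC)
b=cv2.resize(s.im[230:325,235:375],None,fx=3,fy=3,interpolation=cv2.INTER_CUBIC)
c=np.zeros((600,620,3),np.uint8); c[:304,:600]=a; c[310:595,:420]=b
cv2.imwrite('pics/final.png',c[...,::-1])
E
```

```text
t 21.88 pos [ 456.5 -294.   257.4] yaw_x 89.08 F [ 0.14  0.59 -0.38] w 41.7 q6 -0.69 tilt 1.02
256.85897435897436
```

View pics/final.png

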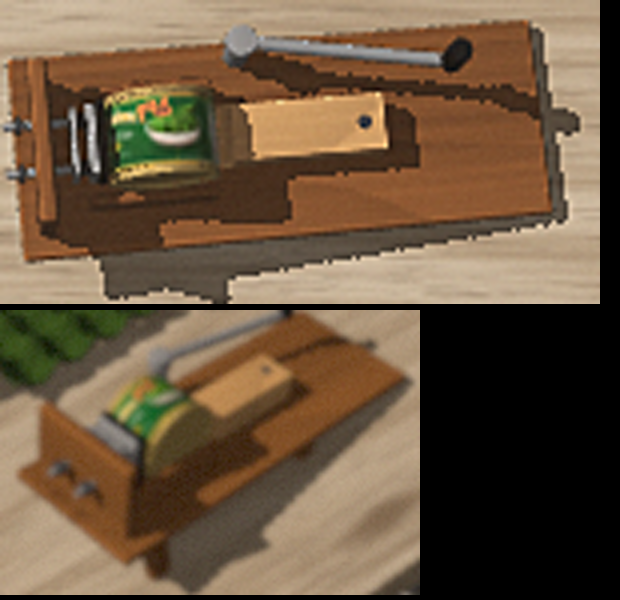

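The final picture shows the arm swung open along the rack (pivot (240,43), knob (458,50)), the wedge under the tin, and the tin against the black buffer face at (106,140). I'll do one numeric check on the arm angle, then hand in.

```bash
python3 - <<'E'
from gap import *
t=load('top'); p=(.531,.1332,.118)
k=cast(t,342.3,235,p,.087)[0]; o=np.array([.0575,.0235]); d=k-o; print('arm angle',np.arctan2(-d[1],-d[0]),np.linalg.norm(d))
e0=edge(t); t2=grab('top'); print(e0,edge(t2))
sign_off()
E
```

```text
arm angle 1.4023916617371683 0.14375514683059015
256.85897435897436 257.02702702702703
the job is handed in; nothing more can be done
```

The job is done and handed in at about 22 s of the 70 s allowed: the wedge alone holds the tin by the buffer, and the stop arm is fully open.

**Wedge:** I laid it on the board, let it seat, regripped it and slid it thin end first under the arm until the tin met the buffer. I held it at a mean of 9.0 N along the slope for over half a second. The largest reading was 9.6 N. Then I let go.

**Stop arm:** I guided the knob round with the fingers loosely either side of it until it met its end stop, at about 8 N, then backed off and moved clear.

**Last checks:**
- The arm measures 1.40 rad in the top view, against the 1.4 rad end stop.
- In the last pictures the tin sits at the buffer with the wedge under it. Its edge in the top view stayed put (256.87 px after letting go, 257.03 px just before handing in), which is within the picture noise.
- When I let go, the tin's edge moved back about 0.6 px (roughly 1.6 mm) as the buffer relaxed. The close wrist picture taken after that shows no gap between tin and buffer, but I took no reading of the force left between them.
- I did not re-measure the bystanders. No move went near them, and no unexpected force showed.

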